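Swing the bench magnifier over the relay

TASK

Swing the bench magnifier round (its arm has a red knob to hold) until the lens is centred right over the spare relay (the black block on a white plate), then let go so that it stays there. Leave the relay lying where it is.

Things in the scene. Friction and masses are not known exactly. Their poses are not given: they have to be found in the camera images.
- relay_centre (a point): Centre, half-way up, of the spare relay: a black block on a white plate, 45 x 60 mm and 27 mm high, lying loose on the bench within the lens's swing, its centre about as far from the pivot as the lens is (within 5 mm). A white wire spool (50 mm across, 26 mm high) and a small black fan (40 x 40 x 10 mm) lie on the same circle; the three may have any order.
- lens (a point): Centre of the magnifier's round lens, 110 mm above the bench, 120 mm from the pivot axis. Its black rim is 83 mm across outside and 11 mm thick, so the lens passes well above the parts.
- knob (a point): Centre, half-way up, of the red round upright knob, which revolves freely about its own upright axis, on top of the swing arm between pivot and lens, 60 mm from the pivot axis: 18 mm across, red from 119 to 165 mm above the bench. The arm below it is 16 mm wide, its top 115 mm above the bench; the knob stands on a collar 24 mm across up to 119 mm.
- pivot (a point): Point on the magnifier's upright pivot axis, 118 mm above the bench, at the top of the hub (32 mm across; a small nut stands 3 mm higher). Column and foot (90 mm across) are fixed to the bench. The arm swings level about this axis, on the robot's side, and carries knob and lens in one line from the pivot. A firm friction joint (about 2 N at the knob) keeps it wherever it is let go, with no spring; end stops lie beyond its starting place and beyond the furthest part.
Not all that is in view belongs to the job. What is shaped like the part that bears relay_centre but brown or pink is not meant.

How it is judged (in metres and radians):
At the end, for the whole second after the job is handed in: Seen from above, the centre of the lens is within 22 mm of the relay's centre and stays there with the arm let go (horizontal distance between lens and relay_centre below 0.022 m); the robot touches nothing.
It fails at once if the relay is shifted by more than 12 mm (distance of relay_centre from where it was at the start of the episode above 0.012 m).
It also fails if it takes over 40 s, if anything falls off the work surface, if the arm or the gripper's body presses on something with over 40 N, if the wrist force passes 120 N, or if a joint passes its speed limit or range.

ROBOT

A 6-joint arm with a two-finger parallel gripper is mounted at the origin on a cart in front of the work surface, level with it; the furniture and walls round the work are solid. World frame = base frame: x ahead of the robot, y to its left, z up, the work surface at z = 0. Lengths are in m, angles in degrees, forces in N, time in s.
With the tool pointing down it reaches from about 0.375 to 0.9 m from the base axis. Payload 3.1 kg.
Tool frame: the origin (TCP) lies on the centre line of the jaws, within the pads' length; the fingertips stand finger_overhang ahead of it and the grasp point (between the pads) lies 5 mm behind it (finger_overhang is the distance from the TCP to the fingertips, in m); z points along the fingers, y is the line along which they close (so a half turn about z gives the same grasp; the last joint's range is limited). The gripper opens to 87 mm and grips with 3 to 60 N. Pads are 19 mm wide; open, the fingers measure 117 mm over their backs; the gripper's body (75 mm by 190 mm) begins 51 mm behind the grasp point.
Start: joints at [-81.217, 30.224, 82.088, -0, 67.689, -10.227], TCP at [0.204, -0.591, 0.237] pointing down, gripper open.
Joint ranges: [-176.69, 176.69], [-43.24, 126.21], [12.49, 139.97], [-82, 262], [0, 151.66], [-163.58, 163.58]. Speed limits (degrees/s): [159.86, 159.86, 180, 180, 180, 180].

INTERFACE

Orientations are given as a 3x3 rotation matrix whose columns are the frame's x, y, z axes.
In Python, from rig import read_state, capture, calibration, hand_in, finger_overhang gives the robot as it stands.
- The arm moves only by the tool send_rows, never from a script. Its argument "plan" is a list of rows, each a list of 5 numbers: the closure in counts, from 0 (fully open) to 255 (shut), then the shift along the tool's x, y, z in m, then the turn about the tool's z in rad. A call has 1 to 20 rows; each row shifts and turns the commanded pose from where the row before left it, along the tool's axes as they then stand; what a row does not reach is not made up. A row lasts 1/12 s, in which the tool goes at most 41.7 mm and 7.16 degrees, less where a joint would pass 70% of its speed; a pose out of reach is approached as far as the arm can. A call is refused whole if a number of a shift passes 0.0417 or a number of a turn 0.125, either way. A call with a gripper value outside its range is refused whole. The fingers move at their own pace and stop on an object; the grip force is fixed at half the most. Time passes only in rows, so rows that do not move let the fingers close. It gives the time, the measured TCP pose, the force, the opening and the grip force at its end, in the units of the state.
- read_state(): the state, without advancing time (a new reading comes with each control period).
- capture(name): name is "side" or "top" or "wrist"; returns (picture, depth): 400x640x3 uint8, blue, green, red; 400x640 float32, m along the optical axis (not along the pixel's ray), 0 where there is no reading.
- calibration(name): a dict with "fx", "fy", "cx", "cy" (pixels), "xyz" and "rotation" of the camera in the world. Camera axes: x right, y down, z forward; pixel columns grow to the right and rows downward; lengths in m; the calibration is good to about 2 mm. A picture is of the moment at which its call begins: read the wrist's pose just before it. calibration takes no time and is no camera call; for the wrist camera it gives the pose at the moment of the call.
- hand_in(): hands the job in; it is judged then, once.
The state is a dict: "time_s": time; "joint_positions": joint angles; "qvel": joint speeds; "tau": joint torques, N m; "position": TCP position; "tcp_rot": TCP orientation; "force": force on the tool from outside, world axes, zero at the start; "moment": the same for the moment, N m; "opening": opening from 0.0 (shut) to 1.0 (fully open); "grasp_force": force on a finger pad.
Only numpy, scipy, OpenCV 4.12 (cv2) and the standard library are available. Lean on these libraries where they do the work, as an engineer would, in place of code of your own. Each camera call takes 0.05 s, during which the arm holds its last target. There are 200 camera calls.

## Working session

There is one attempt and no reset: what is moved stays moved. The work goes in short steps, Python scripts to look and compute and a tool call to move; the robot and the scene stay as the last step left them, time stands still between calls to the robot, and variables do not carry over. Pictures are saved under pics/ and viewed, at most 10 in all, crops included, and the job is handed in when it is done.

Besides the shell and the picture viewer there is one more tool, called after "Call:" by a JSON object that holds its "fn" and its "kwargs", one argument or row to a line. send_rows: Moves the arm, as the interface text tells. Its arguments: {"type":"object","properties":{"plan":{"type":"array","items":{"type":"array","items":{"type":"number"}}}},"required":["plan"]}

```bash
mkdir -p pics; cat > h.py <<'E'
import numpy as np,cv2
from rig import *
def w(c,u,v,z=None,d=None):
    R=np.array(c["rotation"]);p=np.array(c["xyz"]);r=R@np.array([(u-c["cx"])/c["fx"],(v-c["cy"])/c["fy"],1])
    return p+r*(d if d is not None else (z-p[2])/r[2])
E
python3 - <<'E'
from h import *
s=read_state();print(s["time_s"],s["position"],s["tcp_rot"],finger_overhang)
for n in("top","side"):
    im,d=capture(n);cv2.imwrite(f"pics/{n}0.png",im);np.save(f"{n}0.npy",d);c=calibration(n);print(n,c)
E
```

```text
0.0 [ 0.20350284 -0.59019796  0.23556685] [[ 9.45465901e-01  3.25720911e-01 -3.43920011e-04]
 [ 3.25720873e-01 -9.45463508e-01  2.16047959e-03]
 [ 3.78549561e-04 -2.15468171e-03 -9.99997607e-01]] 0.014
top {'fx': 501.0700818691311, 'fy': 501.0700818691311, 'cx': 320.36784180595913, 'cy': 207.47046235368296, 'xyz': array([0.42496426, 0.13041048, 1.02250972]), 'rotation': array([[ 1.11681116e-04, -9.91568244e-01,  1.29585509e-01],
       [-9.99900097e-01, -1.94234875e-03, -1.40008045e-02],
       [ 1.41344534e-02, -1.29571000e-01, -9.91469401e-01]])}
side {'fx': 461.26685143512407, 'fy': 461.26685143512407, 'cx': 311.53781571018555, 'cy': 204.13456732461827, 'xyz': array([ 0.46915397, -0.55749674,  0.64418484]), 'rotation': array([[ 0.99450631, -0.07086486,  0.07704137],
       [-0.10410216, -0.59257113,  0.79876292],
       [-0.01095173, -0.80239493, -0.59669291]])}
```

View pics/top0.png

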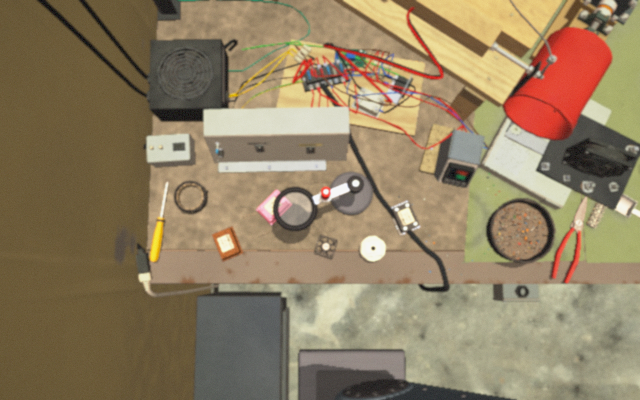

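View pics/side0.png

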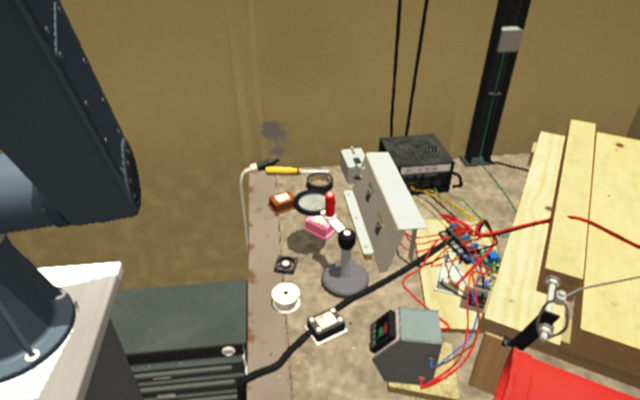

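Relay candidates in the top view are the black block on a white plate at (404,217), the brown one at (227,243) and the pink one at (272,207). The black/white one fits, since brown and pink are excluded. The fan is at (326,246), the spool at (373,249), the lens at (295,209), the knob at (326,192) and the hub at (355,184). I'll confirm the relay in an enlarged crop.

```bash
python3 - <<'E'
from h import *
im=cv2.imread("pics/top0.png");cv2.imwrite("pics/crop.png",cv2.resize(im[160:280,260:440],None,fx=4.4,fy=4.4,interpolation=cv2.INTER_CUBIC))
c=calibration("top");d=np.load("top0.npy")
for n,u,v,z in(("relay",404,217,.027),("lens",295,209,.11),("knob",326,192,.16),("hub",355,184,.12),("spool",373,249,.026),("fan",326,246,.01)):
    print(n,w(c,u,v,z).round(4),w(c,u,v,d=d[v,u]).round(4))
E
```

```text
relay [ 0.5361 -0.0512  0.027 ] [ 0.5366 -0.052   0.023 ]
lens [0.5413 0.1641 0.11  ] [0.5412 0.164  0.1112]
knob [0.5649 0.1084 0.16  ] [0.5644 0.1085 0.1632]
hub [0.5864 0.0543 0.12  ] [0.5866 0.0542 0.1185]
spool [0.4722 0.0117 0.026 ] [0.4724 0.0113 0.0224]
fan [0.4789 0.1047 0.01  ] [0.479  0.1047 0.0085]
```

View pics/crop.png

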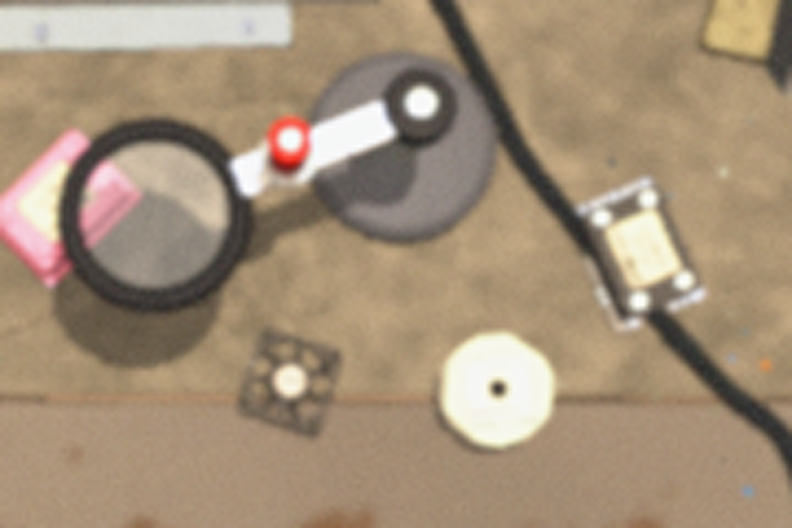

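The crop shows the relay at crop (643,252), a black block on a white plate, with the hub at (421,103), the lens at (156,214) and the knob top at (291,135). Next I'll refine the positions and check the height of the grey box behind.

```bash
cat >> h.py <<'E'
def geo():
    c=calibration("top");f=lambda a,b,z:w(c,260+a/4.4,160+b/4.4,z)
    return f(643,252,.027),f(421,103,.121),f(156,214,.113),f(291,132,.165)
E
python3 - <<'E'
from h import *
r,h,l,k=geo();print(r,h,l,k)
ang=lambda p:np.degrees(np.arctan2(*(p-h)[1::-1]))%360
for p in(r,l,k):print(ang(p),np.hypot(*(p-h)[:2]))
c=calibration("top");d=np.load("top0.npy")
for u,v in((275,112),(275,128),(275,140),(275,155),(345,130),(345,155),(459,140),(270,167)):print(u,v,w(c,u,v,d=d[v,u]).round(3))
t=np.array([k[0],k[1],.236])-read_state()["position"];print(t, np.array(read_state()["tcp_rot"]).T@t)
E
```

```text
[ 0.5356074  -0.05551497  0.027     ] [0.58727561 0.05312611 0.121     ] [0.54159789 0.16313528 0.113     ] [0.56761688 0.10829961 0.165     ]
244.56488069216692 0.1203016598538672
112.54907581791285 0.11911536359453964
109.61136497325322 0.05857115773044583
275 112 [0.725 0.203 0.11 ]
275 128 [0.694 0.203 0.109]
275 140 [0.677 0.204 0.088]
275 155 [0.661 0.208 0.033]
345 130 [0.691 0.071 0.11 ]
345 155 [0.663 0.066 0.026]
459 140 [ 0.671 -0.141  0.116]
270 167 [0.639 0.219 0.021]
[3.64093347e-01 6.98545320e-01 3.17078936e-04] [ 0.57179704 -0.54182739  0.00092087]
```

Call:
{"fn": "send_rows", "kwargs": {
  "plan": [
    [0,0.019,-0.0181,0,0],
    [0,0.019,-0.0181,0,0],
    [0,0.019,-0.0181,0,0],
    [0,0.019,-0.0181,0,0],
    [0,0.019,-0.0181,0,0],
    [0,0.019,-0.0181,0,0],
    [0,0.019,-0.0181,0,0],
    [0,0.019,-0.0181,0,0],
    [0,0.019,-0.0181,0,0],
    [0,0.019,-0.0181,0,0],
    [0,0.019,-0.0181,0,0],
    [0,0.019,-0.0181,0,0],
    [0,0.019,-0.0181,0,0],
    [0,0.019,-0.0181,0,0],
    [0,0.019,-0.0181,0,0],
    [0,0.019,-0.0181,0,0],
    [0,0.019,-0.0181,0,0],
    [0,0.019,-0.0181,0,0],
    [0,0.019,-0.0181,0,0],
    [0,0.019,-0.0181,0,0]
  ]
}}

```text
time_s: 1.77
position: [0.4451, -0.1235, 0.2363]
tcp_rot: [[0.945, 0.326, -0.001], [0.326, -0.945, 0.0], [-0.0, -0.001, -1.0]]
force: [0.3, -0.0, 0.5]
opening: 1.001
grasp_force: 0.0
```

Call:
{"fn": "send_rows", "kwargs": {
  "plan": [
    [0,0.019,-0.0181,0,0],
    [0,0.019,-0.0181,0,0],
    [0,0.019,-0.0181,0,0],
    [0,0.019,-0.0181,0,0],
    [0,0.019,-0.0181,0,0],
    [0,0.019,-0.0181,0,0],
    [0,0,0,0,-0.124],
    [0,0,0,0,-0.124],
    [0,0,0,0,-0.124],
    [0,0,0,0,-0.124],
    [0,0,0,0,-0.124],
    [0,0,0,0,-0.124],
    [0,0,0,0,-0.124],
    [0,0,0,0,-0.124],
    [0,0,0,0,-0.124],
    [0,0,0,0,-0.124],
    [0,0,0,0,0],
    [0,0,0,0,0]
  ]
}}

```text
time_s: 3.27
position: [0.5171, 0.015, 0.2363]
tcp_rot: [[0.002, 1.0, -0.001], [1.0, -0.002, 0.0], [0.0, -0.001, -1.0]]
force: [-0.1, -0.8, 0.8]
opening: 1.002
grasp_force: 0.0
```

```bash
python3 - <<'E'
from h import *
s=read_state();print(s["time_s"],s["position"],s["tcp_rot"],s["joint_positions"])
im,d=capture("wrist");cv2.imwrite("pics/w1.png",im);np.save("w1.npy",d)
im,d=capture("top");cv2.imwrite("pics/t1.png",im)
E
```

```text
3.2667 [0.51713711 0.01502633 0.23627872] [[ 2.28328123e-03  9.99997177e-01 -6.57080958e-04]
 [ 9.99997376e-01 -2.28315686e-03  1.89966087e-04]
 [ 1.88465332e-04 -6.57512979e-04 -9.99999766e-01]] [-1.07270527e+01  2.19955833e+01  9.73979760e+01  4.22969703e-03
  6.06454567e+01 -1.05983084e+01]
```

View pics/w1.png

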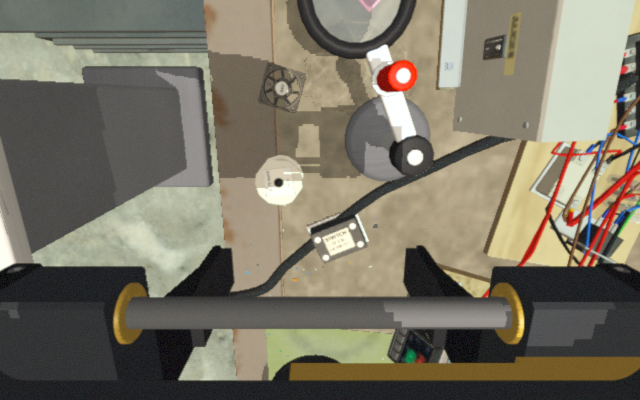

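The wrist view shows the knob top at (404,74), the hub nut at (414,157), the lens centre at about (357,8) and the relay at (340,240). I'll cross-check these against the top-camera estimates.

```bash
python3 - <<'E'
from h import *
c=calibration("wrist");d=np.load("w1.npy")
for n,u,v,z in(("knob",404,74,.165),("nut",414,157,.121),("relay",340,240,.027)):print(n,w(c,u,v,z),w(c,u,v,d=d[v,u]))
E
```

```text
knob [0.56676478 0.10943729 0.165     ] [0.56638414 0.10934656 0.1666768 ]
nut [0.58839762 0.0532947  0.121     ] [0.58795172 0.05357028 0.12264478]
relay [ 0.54003036 -0.05370437  0.027     ] [ 0.54002583 -0.05367484  0.02706989]
```

Call:
{"fn": "send_rows", "kwargs": {
  "plan": [
    [0,0.0235,0.0122,0,0],
    [0,0.0235,0.0122,0,0],
    [0,0.0235,0.0122,0,0],
    [0,0.0235,0.0122,0,0],
    [0,0,0,0,0],
    [0,0,0,0,0],
    [0,0,0,0.02,0],
    [0,0,0,0.02,0],
    [0,0,0,0.02,0],
    [0,0,0,0.017,0],
    [0,0,0,0.015,0],
    [0,0,0,0,0],
    [0,0,0,0,0]
  ]
}}

```text
time_s: 4.45
position: [0.5651, 0.1081, 0.144]
tcp_rot: [[0.001, 1.0, -0.003], [1.0, -0.001, -0.0], [-0.0, -0.003, -1.0]]
force: [0.1, -1.1, -0.0]
opening: 1.0
grasp_force: 0.0
```

Call:
{"fn": "send_rows", "kwargs": {
  "plan": [
    [255,0,0,0,0],
    [255,0,0,0,0],
    [255,0,0,0,0],
    [255,0,0,0,0],
    [255,0,0,0,0],
    [255,0,0,0,0],
    [255,0,0,0,0],
    [255,0,0,0,0],
    [255,0,0,0,0],
    [255,0,0,0,0],
    [255,0,0,0,0],
    [255,0,0,0,0]
  ]
}}

```text
time_s: 5.45
position: [0.5663, 0.109, 0.1445]
tcp_rot: [[-0.001, 1.0, 0.0], [1.0, 0.001, -0.0], [-0.0, 0.0, -1.0]]
force: [1.3, -0.6, -0.3]
opening: 0.195
grasp_force: 30.0
```

```bash
python3 - <<'E'
from h import *
im,d=capture("side");cv2.imwrite("pics/s2.png",cv2.resize(im[130:300,230:430],None,fx=3,fy=3))
s=read_state();p=np.array([.588,.0532]);k=np.array(s["position"])[:2];print(s["time_s"],k,k-p,np.hypot(*(k-p)),s["joint_positions"],s["opening"])
a0=np.degrees(np.arctan2(*(k-p)[::-1]))
r=np.array([.538,-.0545])-p;a1=np.degrees(np.arctan2(*r[::-1]))%360;print(a0,a1)
t=np.radians(np.linspace(a0,a1,27));P=p+.06*np.c_[np.cos(t),np.sin(t)];P[0]=k
print(np.diff(P,axis=0)[:,::-1].round(4).tolist(),P[-1])
E
```

```text
5.5 [0.56622341 0.10898301] [-0.02177659  0.05578301] 0.059882915937621066 [-2.02206633e-01  3.34619629e+01  9.39934494e+01 -4.79957451e-03
  5.25309959e+01 -2.56660483e-01] 0.19696161772264936
111.3246987325591 245.09679425878335
[[-0.0021, -0.005], [-0.0026, -0.0047], [-0.003, -0.0045], [-0.0034, -0.0042], [-0.0038, -0.0038], [-0.0041, -0.0035], [-0.0044, -0.0031], [-0.0047, -0.0027], [-0.0049, -0.0023], [-0.0051, -0.0018], [-0.0052, -0.0014], [-0.0053, -0.0009], [-0.0054, -0.0004], [-0.0054, 0.0001], [-0.0054, 0.0006], [-0.0053, 0.001], [-0.0052, 0.0015], [-0.005, 0.002], [-0.0048, 0.0024], [-0.0046, 0.0028], [-0.0043, 0.0032], [-0.004, 0.0036], [-0.0037, 0.0039], [-0.0033, 0.0043], [-0.0029, 0.0045], [-0.0025, 0.0048]] [ 0.56273481 -0.00122123]
```

View pics/s2.png

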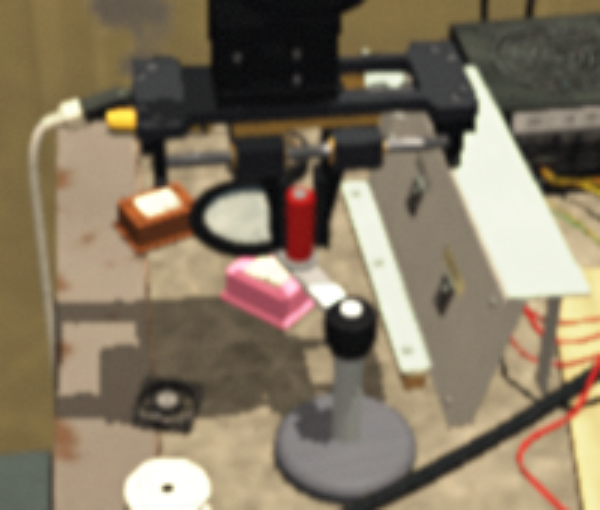

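The knob, at crop (300,222), sits between the two pads, with an opening of about 17 mm. Now I'll swing it along the arc.

Call:
{"fn": "send_rows", "kwargs": {
  "plan": [
    [255,-0.0021,-0.005,0,0],
    [255,-0.0026,-0.0047,0,0],
    [255,-0.003,-0.0045,0,0],
    [255,-0.0034,-0.0042,0,0],
    [255,-0.0038,-0.0038,0,0],
    [255,-0.0041,-0.0035,0,0],
    [255,-0.0044,-0.0031,0,0],
    [255,-0.0047,-0.0027,0,0],
    [255,-0.0049,-0.0023,0,0],
    [255,-0.0051,-0.0018,0,0],
    [255,-0.0052,-0.0014,0,0],
    [255,-0.0053,-0.0009,0,0],
    [255,-0.0054,-0.0004,0,0],
    [255,0,0,0,0],
    [255,0,0,0,0]
  ]
}}

```text
time_s: 6.75
position: [0.5293, 0.054, 0.1446]
tcp_rot: [[-0.0, 1.0, 0.004], [1.0, 0.0, -0.001], [-0.001, 0.004, -1.0]]
force: [7.0, -1.5, -5.9]
opening: 0.198
grasp_force: 30.0
```

Call:
{"fn": "send_rows", "kwargs": {
  "plan": [
    [255,-0.0054,0.0001,0,0],
    [255,-0.0054,0.0006,0,0],
    [255,-0.0053,0.001,0,0],
    [255,-0.0052,0.0015,0,0],
    [255,-0.005,0.002,0,0],
    [255,-0.0048,0.0024,0,0],
    [255,-0.0046,0.0028,0,0],
    [255,-0.0043,0.0032,0,0],
    [255,-0.004,0.0036,0,0],
    [255,-0.0037,0.0039,0,0],
    [255,-0.0033,0.0043,0,0],
    [255,-0.0029,0.0045,0,0],
    [255,-0.0025,0.0048,0,0],
    [255,0,0,0,0],
    [255,0,0,0,0]
  ]
}}

```text
time_s: 8.0
position: [0.562, 0.0001, 0.1445]
tcp_rot: [[0.0, 1.0, -0.001], [1.0, -0.0, 0.003], [0.003, -0.001, -1.0]]
force: [2.7, 4.7, -2.2]
opening: 0.201
grasp_force: 30.0
```

```bash
python3 - <<'E'
from h import *
for n in("top","side"):
    im,d=capture(n);cv2.imwrite(f"pics/{n}3.png",im);np.save(f"{n}3.npy",d)
a=cv2.imread("pics/top3.png")[150:280,310:440];b=cv2.imread("pics/side3.png")[220:350,250:380]
cv2.imwrite("pics/both3.png",cv2.resize(np.hstack([a,b]),None,fx=3,fy=3,interpolation=cv2.INTER_CUBIC))
E
```

```text
(no output)
```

View pics/both3.png

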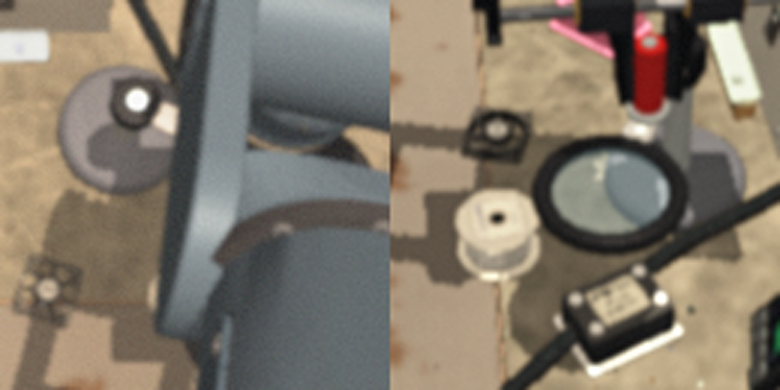

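In the side view (right half) the lens centre is at about (324,284) full-frame and the relay top at about (326,321). The robot blocks the top view, so I'll work out both positions from the side camera, release and lift.

Call:
{"fn": "send_rows", "kwargs": {
  "plan": [
    [0,0,0,0,0],
    [0,0,0,0,0],
    [0,0,0,0,0],
    [0,0,0,0,0],
    [0,0,0,0,0],
    [0,0,0,0,0],
    [0,0,0,0,0],
    [0,0,0,0,0],
    [0,0,0,-0.03,0],
    [0,0,0,-0.03,0],
    [0,0,0,-0.03,0],
    [0,0,0,0,0],
    [0,-0.035,0,0,0],
    [0,-0.035,0,0,0],
    [0,-0.035,0,0,0],
    [0,-0.035,0,0,0],
    [0,-0.035,0,0,0],
    [0,-0.035,0,0,0],
    [0,0,0,0,0],
    [0,0,0,0,0]
  ]
}}

```text
time_s: 9.77
position: [0.5624, -0.2133, 0.2338]
tcp_rot: [[0.003, 1.0, -0.001], [1.0, -0.003, 0.001], [0.001, -0.001, -1.0]]
force: [-0.3, -0.3, 0.1]
opening: 1.003
grasp_force: 0.0
```

```bash
python3 - <<'E'
from h import *
c=calibration("side");l=w(c,324,284,.112);r=w(c,325.7,321.7,.027);print("side",l,r,(l-r)[:2])
s=read_state();print(s["time_s"],s["position"])
a,_=capture("top");b,_=capture("side")
cv2.imwrite("pics/both4.png",cv2.resize(np.hstack([a[150:280,310:440],b[220:350,250:380]]),None,fx=3,fy=3,interpolation=cv2.INTER_CUBIC))
E
```

```text
side [ 0.53542444 -0.05609524  0.112     ] [ 0.53807953 -0.06120529  0.027     ] [-0.00265509  0.00511004]
9.7667 [ 0.56237722 -0.21329251  0.23379436]
```

View pics/both4.png

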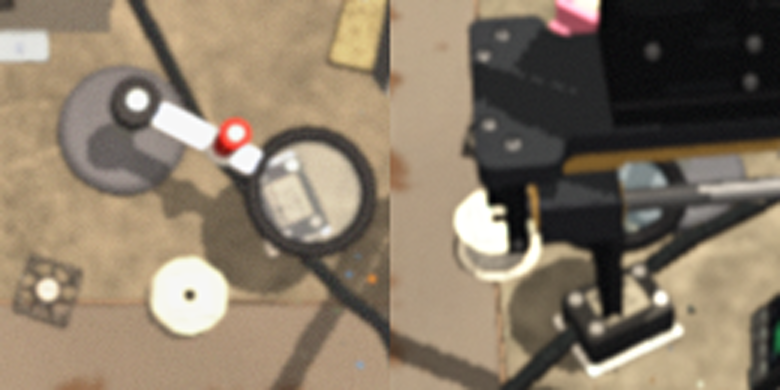

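The top view shows the arm released, with the lens centre at crop (310,191), which is full-frame (413.3,213.7), and the relay visible inside it.

```bash
python3 - <<'E'
from h import *
l=w(calibration("top"),413.3,213.7,.113);r=geo()[0];print(l,l[:2]-r[:2],l[:2]-[.538,-.0565]);s=read_state();print(s["qvel"],s["force"])
E
```

```text
[ 0.53265779 -0.05276056  0.113     ] [-0.00294961  0.00275442] [-0.00534221  0.00373944]
[ 1.39921113 -0.54547097  0.40907263 -0.14630693 -0.08661954 -0.20304285] [ 0.13635435  0.78283909 -0.12305363]
```

The lens is about 4–7 mm from the relay's centre, inside the 22 mm limit, and the robot is clear of everything. Letting the arm settle, then handing in.

Call:
{"fn": "send_rows", "kwargs": {
  "plan": [
    [0,0,0,0,0],
    [0,0,0,0,0],
    [0,0,0,0,0],
    [0,0,0,0,0]
  ]
}}

```text
time_s: 10.2
position: [0.5629, -0.2104, 0.2347]
tcp_rot: [[-0.003, 1.0, 0.0], [1.0, 0.003, 0.0], [0.0, 0.0, -1.0]]
force: [-0.5, -0.7, -0.0]
opening: 1.0
grasp_force: 0.0
```

```bash
python3 -c "
from rig import *
print(hand_in())"
```

```text
the job is handed in; nothing more can be done
None
```

I swung the magnifier over the black-and-white relay and let go, leaving the lens about 4–7 mm from its centre by my camera measurements (limit 22 mm), and handed the job in at about 10 s; the relay was never touched, and no verdict came back.

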